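Line up the sample bottles by height on the sampling rail

TASK

Get the four brown sample bottles ready for the next run: stand them upright on the sampling rail, one centred on each white disc, in order of height, with the tallest on the disc next to the brass inlet fitting and the shortest at the other end. Do not let any bottle fall over, and leave the wash bottle where it stands.

Things in the scene. Friction and masses are not known exactly. Their poses are not given: they have to be found in the camera images.
- bottle_largest: the tallest of the four loose brown sample bottles with black screw caps: 106 mm tall, 54 mm in diameter, straight-sided up to 85 mm above its underside, then tapering to a 36 mm wide cap. Stands upright on the bench at the start. Origin: centre of its underside; z up along its axis
- bottle_large: the second tallest of the four loose brown sample bottles with black screw caps: 89 mm tall, 48 mm in diameter, straight-sided up to 68 mm above its underside, then tapering to a 32 mm wide cap. Stands upright on the bench at the start. Origin: centre of its underside; z up along its axis
- bottle_medium: the third tallest of the four loose brown sample bottles with black screw caps: 73 mm tall, 42 mm in diameter, straight-sided up to 52 mm above its underside, then tapering to a 28 mm wide cap. Stands upright on the bench at the start. Origin: centre of its underside; z up along its axis
- bottle_small: the shortest of the four loose brown sample bottles with black screw caps: 58 mm tall, 36 mm in diameter, straight-sided up to 37 mm above its underside, then tapering to a 24 mm wide cap. Stands upright on the bench at the start. Origin: centre of its underside; z up along its axis
- disc_a: one of four identical white discs, 66 mm across, in a straight row 90 mm apart on the sampling rail (a fixed flat dark-grey metal bar 510 x 90 mm, 12 mm high), each the place for one bottle; which disc is where in the row changes. Paper-thin: it does not raise a bottle. Origin: its centre, on the rail's top face, 12 mm above the bench; y along the row, x across it
- disc_b: one of four identical white discs, 66 mm across, in a straight row 90 mm apart on the sampling rail (a fixed flat dark-grey metal bar 510 x 90 mm, 12 mm high), each the place for one bottle; which disc is where in the row changes. Paper-thin: it does not raise a bottle. Origin: its centre, on the rail's top face, 12 mm above the bench; y along the row, x across it
- disc_c: one of four identical white discs, 66 mm across, in a straight row 90 mm apart on the sampling rail (a fixed flat dark-grey metal bar 510 x 90 mm, 12 mm high), each the place for one bottle; which disc is where in the row changes. Paper-thin: it does not raise a bottle. Origin: its centre, on the rail's top face, 12 mm above the bench; y along the row, x across it
- disc_d: one of four identical white discs, 66 mm across, in a straight row 90 mm apart on the sampling rail (a fixed flat dark-grey metal bar 510 x 90 mm, 12 mm high), each the place for one bottle; which disc is where in the row changes. Paper-thin: it does not raise a bottle. Origin: its centre, on the rail's top face, 12 mm above the bench; y along the row, x across it
- inlet: the inlet fitting: a fixed brass block 40 x 36 x 30 mm with a stub on top (60 mm high in all) on the rail at one end of the row of discs, in line with them, 90 mm centre to centre from the nearest disc; which end changes. The other end has a low bright metal end stop, 12 mm high. Origin: centre of its underside, on the rail's top face; y along the row, x across it, z up
- wash_bottle: a loose off-white wash bottle with a red cap, 66 mm in diameter, 156 mm tall, standing to one side; not part of the job, to be left alone. Origin: centre of its underside

How it is judged:
By the outcome, as a careful person would: the job done as asked, in the order asked, and still so for the second after the job is handed in, with the robot touching nothing.
It also fails if it takes over 107 s, if anything falls off the work surface, if the arm or the gripper's body presses on something with over 40 N, if the wrist force passes 120 N, or if a joint passes its speed limit or range.

ROBOT

A 6-joint arm with a two-finger parallel gripper is mounted at the origin on the work surface. World frame = base frame: x ahead of the robot, y to its left, z up, the work surface at z = 0. Lengths are in m, angles in rad, forces in N, time in s.
With the tool pointing down it reaches from about 0.375 to 0.9 m from the base axis. Payload 3.1 kg.
Tool frame: the origin (TCP) lies on the centre line of the jaws, within the pads' length; the fingertips stand 19 mm ahead of it and the grasp point (between the pads) is the TCP; y points along the fingers, x is the direction in which the jaws open and shut, and the axes are right-handed (so a half turn about y gives the same grasp; the last joint's range is limited). The gripper opens to 85 mm and grips with 20 to 120 N. Pads are 22 mm wide; open, the fingers measure 114 mm over their backs; the gripper's body (76 mm by 85 mm) begins 54 mm behind the grasp point. The pads swing forward as they close: fully open they stand 13 mm farther back than shut.
Start: joints at [-1.468, 0.527, 1.433, -0, 1.181, -0.178], TCP at [0.173, -0.6, 0.25] pointing down, gripper open.
Joint ranges: [-3.08, 3.08], [-0.75, 2.2], [0.22, 2.44], [-1.43, 4.57], [0, 2.65], [-2.85, 2.85]. Speed limits (rad/s): [2.79, 2.79, 3.14, 3.14, 3.14, 3.14].

INTERFACE

Orientations are given as a unit quaternion [x, y, z, w].
In Python, from station import * gives the robot as it stands.
- The arm moves only by the tool step_arm, never from a script. Its argument "moves" is a list of rows, each a list of 7 numbers: the turn, a rotation vector about the tool's x, y, z in rad, then the shift along the tool's x, y, z in cm, then the closure, from -1 (fully open) to 1 (shut). A call has 1 to 12 rows; each row is the pose to reach, as a shift and turn from the pose measured when the call began, along the tool's axes at that moment; what a row does not reach only later rows make up. A row lasts 1/8 s, in which the tool goes at most 62.5 mm and 10.7 degrees, less where a joint would pass 70% of its speed; a pose out of reach is approached as far as the arm can. A call with a gripper value outside its range is refused whole. The fingers move at their own pace and stop on an object; "grip_force" is the grip in N (left out, the last holds). Time passes only in rows, so rows that repeat a pose let the fingers close. It gives the time, the measured TCP pose, the force and the opening at its end, in the units of the state.
- sense(): the state, without advancing time (a new reading comes with each control period).
- snapshot(name): name is "scene" or "top"; returns a dict with "frame" (384x512x3 uint8, red, green, blue), "z_map" (384x512 float32, m along the optical axis (not along the pixel's ray), 0 where there is no reading), "vfov" (degrees; the focal length in pixels is half the picture's height over the tangent of half this angle, whatever the lens; pixels are square), "cx", "cy" (the principal point, pixels), "xyz" and "orientation" of the camera in the world. Camera axes: x right, y down, z forward; pixel columns grow to the right and rows downward; lengths in m; the calibration is good to about 2 mm. A picture is of the moment at which its call begins.
- sign_off(): hands the job in, once; it reports no verdict.
The state is a dict: "t": time; "q": joint angles; "qd": joint speeds; "tau": joint torques, N m; "tcp_pos": TCP position; "tool_rot": TCP orientation; "force": force on the tool from outside, world axes, zero at the start; "ft_torque": the same for the moment, N m; "finger_gap": opening from 0.0 (shut) to 1.0 (fully open).
Only numpy, scipy, OpenCV 4.12 (cv2) and the standard library are available. Lean on these libraries where they do the work, as an engineer would, in place of code of your own. Each camera call takes 0.05 s, during which the arm holds its last target.

## Working session

There is one attempt and no reset: what is moved stays moved. The work goes in short steps, Python scripts to look and compute and a tool call to move; the robot and the scene stay as the last step left them, time stands still between calls to the robot, and variables do not carry over. Pictures are saved under pics/ and viewed, and the job is handed in when it is done.

Besides the shell and the picture viewer there is one more tool, called after ">>>" by a JSON object that holds its "name" and its "arguments", one argument or row to a line. step_arm: Moves the arm, as the interface text tells. Its arguments: {"type":"object","properties":{"moves":{"type":"array","items":{"type":"array","items":{"type":"number"}}},"grip_force":{"type":"number"}},"required":["moves"]}

```bash
ls; mkdir -p pics
python3 - <<'E'
from station import *
import cv2,numpy as np
s=sense();print(s)
for n in("scene","top"):
    d=snapshot(n);cv2.imwrite(f"pics/{n}0.png",d["frame"][:,:,::-1]);np.savez(f"{n}0.npz",**d)
    print(n,d["vfov"],d["cx"],d["cy"],d["xyz"],d["orientation"],d["z_map"].min(),d["z_map"].max())
E
```

```text
pics
{'t': 0.0, 'q': array([-1.46849415e+00,  5.28469570e-01,  1.43392061e+00,  2.10099802e-05,
        1.18136259e+00, -1.78509776e-01]), 'qd': array([-0.00027025,  0.00128511,  0.00082344, -0.00239106,  0.00132044,
        0.00043244]), 'tau': array([ 1.17570915e-03, -4.42346907e+01, -1.78026885e+01, -2.46782056e-04,
        8.46320938e-03, -6.75486675e-06]), 'tcp_pos': array([ 0.1731677 , -0.59982992,  0.24932564]), 'tool_rot': array([-0.56448528,  0.42562312, -0.42459506,  0.56561503]), 'force': array([0.94364   , 0.18051492, 0.3174122 ]), 'ft_torque': array([-0.00816393, -0.03790565,  0.0258227 ]), 'finger_gap': 1.0003921045187267}
scene 55.60053881745827 255.74291915756385 189.9460032028658 [0.9999799  0.79288604 0.60572349] [ 0.20299107  0.84612989 -0.47682204 -0.12449733] 0.0 3.7402034
top 46.381622241449975 257.84850507243635 188.45262197935807 [ 0.36461206 -0.01069946  1.1526592 ] [-0.69445976  0.71502509 -0.05925412  0.05434802] 0.0 1.5720876
```

View pics/scene0.png

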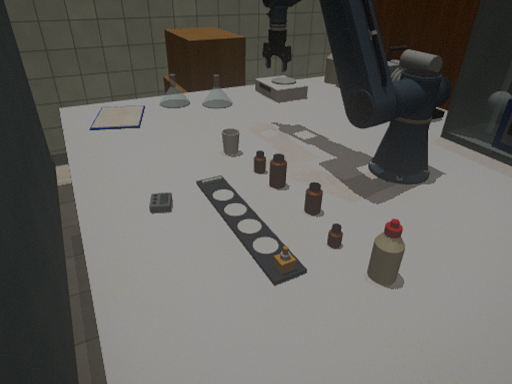

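View pics/top0.png

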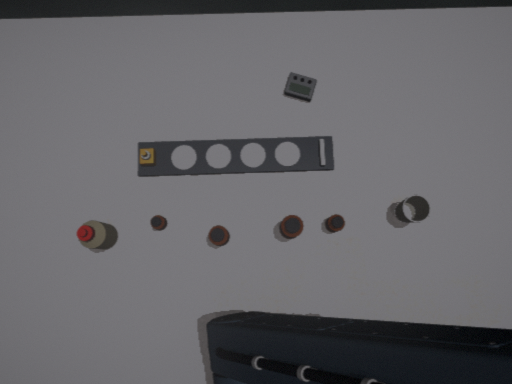

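The top view shows the discs at about (183,157), (218,156), (253,155) and (288,154), with the inlet at (147,156) on the +y side. Small is at about (158,223), large (219,236), largest (291,227) and medium (335,223).

```bash
cat > h.py <<'E'
import numpy as np,cv2
from scipy.spatial.transform import Rotation as R
def cloud(d):
    f=192/np.tan(np.radians(float(d["vfov"]))/2)
    v,u=np.mgrid[0:384,0:512]; z=d["z_map"]
    p=np.stack([(u-d["cx"])/f*z,(v-d["cy"])/f*z,z],-1)
    return p@R.from_quat(d["orientation"]).as_matrix().T+d["xyz"]
def proj(d,p):
    f=192/np.tan(np.radians(float(d["vfov"]))/2)
    c=R.from_quat(d["orientation"]).as_matrix().T@(np.array(p)-d["xyz"])
    return c[:2]/c[2]*f+np.array([d["cx"],d["cy"]])
def ray(d,u,v,h):
    f=192/np.tan(np.radians(float(d["vfov"]))/2)
    r=R.from_quat(d["orientation"]).as_matrix()@np.array([(u-d["cx"])/f,(v-d["cy"])/f,1])
    return d["xyz"]+r*(h-d["xyz"][2])/r[2]
E
python3 - <<'E'
from h import *
d=dict(np.load("top0.npz"));P=cloud(d);im=d["frame"]
print("bench z",np.median(P[260:300,100:180,2]),"rail z",np.median(P[165:170,160:310,2]))
hsv=cv2.cvtColor(im,cv2.COLOR_RGB2HSV)
g=im.min(2)
sub=np.zeros_like(g);sub[135:178,165:310]=(g[135:178,165:310]>110)
n,l,st,c=cv2.connectedComponentsWithStats(sub)
for i in range(1,n):
    if st[i,4]>200: print("disc",c[i],st[i],ray(d,*c[i],.012).round(4))
for nm,u,v,H,r,cr in[("small",158,223,.058,.018,.012),("large",219,236,.089,.024,.016),("largest",291,227,.106,.027,.018),("medium",335,223,.073,.021,.014)]:
    Q=P[v-22:v+22,u-22:u+22].reshape(-1,3)
    t=Q[(Q[:,2]>H-.010)&(Q[:,2]<H+.02)]
    mid=(t[:,:2].max(0)+t[:,:2].min(0))/2
    print(nm,len(t),t[:,2].max().round(4),np.median(t[:,2]).round(4),t[:,:2].mean(0).round(4),mid.round(4),np.ptp(t[:,:2],axis=0).round(4))
d2=dict(np.load("scene0.npz"));P2=cloud(d2)
for nm,u,v,H in[("small",335,236,.058),("large",314,199,.089),("largest",278,171,.106),("medium",260,162,.073)]:
    Q=P2[v-18:v+18,u-14:u+14].reshape(-1,3)
    Q=Q[(Q[:,2]>.012)&(Q[:,2]<H-.022)]
    m=np.median(Q[:,:2],0);Q=Q[np.hypot(*(Q[:,:2]-m).T)<.05]
    # circle fit w/ known radius
    from scipy.optimize import least_squares
    r={"small":.018,"large":.024,"largest":.027,"medium":.021}[nm]
    s=least_squares(lambda c:np.hypot(Q[:,0]-c[0],Q[:,1]-c[1])-r,m+r*(m-d2["xyz"][:2])/np.linalg.norm(m-d2["xyz"][:2]),loss="soft_l1",f_scale=.002)
    print("scene",nm,len(Q),s.x.round(4),np.abs(s.fun).mean())
E
```

```text
bench z -1.0010884401223663e-05 rail z 0.012422820856339278
disc [222.20289855 136.65217391] [165 135 145   6 552] [0.69   0.0681 0.012 ]
disc [252.71461187 154.64155251] [241 143  24  24 438] [ 0.6393 -0.0106  0.012 ]
disc [287.12873563 153.51264368] [276 142  23  24 435] [ 0.6398 -0.1006  0.012 ]
disc [218.14022989 155.78390805] [207 144  23  24 435] [0.6388 0.0796 0.012 ]
disc [183.57798165 156.94954128] [172 146  24  23 436] [0.6382 0.1696 0.012 ]
disc [251.43835616 175.23287671] [165 171 145   7 584] [ 0.5847 -0.0058  0.012 ]
small 78 0.0633 0.0581 [0.4681 0.2317] [0.4681 0.2317] [0.0218 0.0211]
large 141 0.0948 0.0889 [0.4299 0.0793] [0.4297 0.0791] [0.0304 0.0289]
largest 179 0.1107 0.1059 [ 0.4457 -0.0979] [ 0.4456 -0.0979] [0.033  0.0332]
medium 107 0.0777 0.073 [ 0.4526 -0.2089] [ 0.4523 -0.2093] [0.0249 0.0264]
scene small 104 [0.4681 0.2327] 0.0008956330134571935
scene large 265 [0.4293 0.079 ] 0.0010315285145238292
scene largest 324 [ 0.445  -0.0993] 0.0012667992636705098
scene medium 115 [ 0.452  -0.2111] 0.0013330644154812322
```

```bash
cat >> h.py <<'E'
def plan(s,target,Rt=None):
    M=R.from_quat(s["tool_rot"]).as_matrix()
    sh=M.T@(np.array(target)-s["tcp_pos"])*100
    rv=None
    if Rt is not None: rv=R.from_matrix(M.T@Rt).as_rotvec()
    return rv,sh
E
python3 - <<'E'
from station import *
from h import *
s=sense();M=R.from_quat(s["tool_rot"]).as_matrix();print(M.round(3))
for sx in(1,-1):
    Rt=np.array([[sx,0,0],[0,0,-1],[0,sx*1.,0]]).T   # columns x,y,z tool
    Rt=np.column_stack([[sx,0,0],[0,0,-1],[0,sx,0]]); print(np.linalg.det(Rt),plan(s,[.468,.232,.25],Rt))
    print(plan(s,[.445,-.0985,.25],Rt))
E
```

```text
[[ 0.277 -0.     0.961]
 [-0.961  0.002  0.277]
 [-0.002 -1.     0.   ]]
1.0 (array([-0.00157984, -1.2899456 , -0.0014997 ]), array([-71.75645833,   0.10250686,  51.38397094]))
(array([-0.00157984, -1.2899456 , -0.0014997 ]), array([-4.06389168e+01,  3.63745196e-02,  4.00135384e+01]))
1.0 (array([ 1.61950795e-03,  1.85164586e+00, -1.70604915e-03]), array([-71.75645833,   0.10250686,  51.38397094]))
(array([ 1.61950795e-03,  1.85164586e+00, -1.70604915e-03]), array([-4.06389168e+01,  3.63745196e-02,  4.00135384e+01]))
```

>>> {"name": "step_arm", "arguments": {
  "moves": [
    [0,-1.29,0,-40.6,0,40,-1],
    [0,-1.29,0,-40.6,0,40,-1],
    [0,-1.29,0,-40.6,0,40,-1],
    [0,-1.29,0,-40.6,0,40,-1],
    [0,-1.29,0,-40.6,0,40,-1],
    [0,-1.29,0,-40.6,0,40,-1],
    [0,-1.29,0,-40.6,0,40,-1],
    [0,-1.29,0,-40.6,0,40,-1],
    [0,-1.29,0,-40.6,0,40,-1],
    [0,-1.29,0,-40.6,0,40,-1],
    [0,-1.29,0,-40.6,0,40,-1],
    [0,-1.29,0,-40.6,0,40,-1]
  ],
  "grip_force": 50
}}

```text
t: 1.6
tcp_pos: [0.4445, -0.1002, 0.2502]
tool_rot: [-0.706, 0.001, -0.0, 0.708]
force: [-1.2, -0.3, -0.4]
finger_gap: 1.003
```

```bash
cat >> h.py <<'E'
RT=np.column_stack([[1,0,0],[0,0,-1],[0,1,0]]).astype(float)
E
python3 - <<'E'
from station import *
from h import *
s=sense();print(s["t"],s["tcp_pos"],s["q"].round(3));print(plan(s,[.445,-.0985,.065],RT))
E
```

```text
1.6 [ 0.44447663 -0.10020597  0.25019114] [-4.690e-01  3.010e-01  1.841e+00  1.000e-03  1.001e+00 -4.670e-01]
(array([-0.0017183 , -0.00182796, -0.0008043 ]), array([ 0.06694928, 18.51933186,  0.13888412]))
```

>>> {"name": "step_arm", "arguments": {
  "moves": [
    [0,0,0,0.05,0,0.15,-1],
    [0,0,0,0.05,6,0.15,-1],
    [0,0,0,0.05,11,0.15,-1],
    [0,0,0,0.05,15,0.15,-1],
    [0,0,0,0.05,17.5,0.15,-1],
    [0,0,0,0.05,18.5,0.15,-1],
    [0,0,0,0.05,18.5,0.15,-1],
    [0,0,0,0.05,18.5,0.15,1],
    [0,0,0,0.05,18.5,0.15,1],
    [0,0,0,0.05,18.5,0.15,1],
    [0,0,0,0.05,18.5,0.15,1],
    [0,0,0,0.05,18.5,0.15,1]
  ]
}}

```text
t: 3.1
tcp_pos: [0.4457, -0.0988, 0.0665]
tool_rot: [-0.707, -0.0, -0.001, 0.707]
force: [-0.8, -0.6, 6.0]
finger_gap: 0.619
```

```bash
cat > look.py <<'E'
import sys
from station import *
from h import *
n=sys.argv[1]
s=sense();print(s["t"],s["tcp_pos"],s["force"].round(1),s["finger_gap"])
d=snapshot("scene");cv2.imwrite(f"pics/{n}.png",d["frame"][:,:,::-1])
E
python3 look.py s1
```

```text
3.1 [ 0.44574517 -0.09881459  0.06646923] [-0.8 -0.6  6. ] 0.6192192801334673
```

View pics/s1.png

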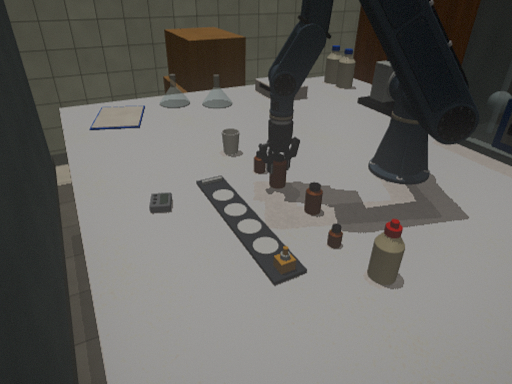

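The scene view shows the gripper around the largest bottle at about (278,170), with the others untouched. The opening of 0.619 × 85 mm ≈ 53 mm agrees with its 54 mm diameter. Next I lift it and carry it to the disc at (0.638, 0.170).

>>> {"name": "step_arm", "arguments": {
  "moves": [
    [0,0,0,0,-1.5,0,1],
    [0,0,0,0,-4,0,1],
    [0,0,0,1,-6,1.5,1],
    [0,0,0,3.5,-6,5,1],
    [0,0,0,6.5,-6,9,1],
    [0,0,0,9.5,-6,13.3,1],
    [0,0,0,12.5,-6,17.5,1],
    [0,0,0,15.5,-6,21.7,1],
    [0,0,0,18,-6,25,1],
    [0,0,0,19.2,-6,26.8,1],
    [0,0,0,19.2,-6,26.8,1],
    [0,0,0,19.2,-6,26.8,1]
  ]
}}

```text
t: 4.65
tcp_pos: [0.6366, 0.1683, 0.1264]
tool_rot: [0.707, -0.001, 0.0, -0.707]
force: [0.2, 0.6, -2.8]
finger_gap: 0.611
```

```bash
cat > look2.py <<'E'
import sys
from station import *
from h import *
a=[float(x) for x in sys.argv[1:4]]
s=sense();print(s["t"],s["tcp_pos"],s["force"].round(1),s["finger_gap"],R.from_quat(s["tool_rot"]).as_matrix().round(3).tolist(),s["q"].round(2));print([x.round(4) for x in plan(s,a,RT)])
E
python3 look2.py .638 .1696 .0785; python3 look.py s2
```

```text
4.65 [0.63664951 0.1682686  0.12642071] [ 0.2  0.6 -2.8] 0.6113178395470492 [[1.0, -0.001, 0.001], [-0.001, -0.0, 1.0], [-0.001, -1.0, -0.0]] [ 0.09  0.72  1.44 -0.    0.98  0.09]
[array([ 0.0004, -0.0014, -0.0005]), array([0.1375, 4.7919, 0.1353])]
4.65 [0.63664951 0.1682686  0.12642071] [ 0.2  0.6 -2.8] 0.6113178395470492
```

View pics/s2.png

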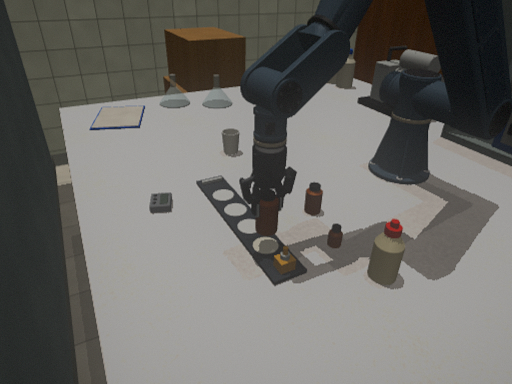

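The bottle hangs upright in the gripper above the end disc at about (266,243). I lower it gently.

>>> {"name": "step_arm", "arguments": {
  "moves": [
    [0,0,0,0.14,1.5,0.14,1],
    [0,0,0,0.14,3.2,0.14,1],
    [0,0,0,0.14,4.2,0.14,1],
    [0,0,0,0.14,4.5,0.14,1],
    [0,0,0,0.14,4.7,0.14,1],
    [0,0,0,0.14,4.7,0.14,1]
  ]
}}

```text
t: 5.45
tcp_pos: [0.6384, 0.1694, 0.0798]
tool_rot: [0.707, -0.001, 0.001, -0.707]
force: [0.2, -0.1, -2.0]
finger_gap: 0.612
```

```bash
python3 look2.py .638 .1696 .0785
```

```text
5.45 [0.63842841 0.16940613 0.07977534] [ 0.2 -0.1 -2. ] 0.6120937312914143 [[1.0, 0.0, 0.002], [-0.002, -0.0, 1.0], [0.0, -1.0, -0.0]] [ 0.09  0.78  1.46 -0.    0.9   0.09]
[array([ 0.0003, -0.002 ,  0.0003]), array([-0.0429,  0.1275,  0.0193])]
```

>>> {"name": "step_arm", "arguments": {
  "moves": [
    [0,0,0,0,0.1,0,1],
    [0,0,0,0,0.15,0,1],
    [0,0,0,0,0.15,0,1]
  ]
}}

```text
t: 5.82
tcp_pos: [0.6386, 0.1694, 0.0786]
tool_rot: [0.707, -0.0, 0.001, -0.707]
force: [-0.4, -0.3, -2.2]
finger_gap: 0.615
```

>>> {"name": "step_arm", "arguments": {
  "moves": [
    [0,0,0,0,0.08,0,1],
    [0,0,0,0,0.12,0,1],
    [0,0,0,0,0.12,0,1]
  ]
}}

```text
t: 6.2
tcp_pos: [0.6387, 0.1695, 0.0785]
tool_rot: [0.707, -0.0, 0.001, -0.707]
force: [-1.9, -0.7, 5.2]
finger_gap: 0.618
```

>>> {"name": "step_arm", "arguments": {
  "moves": [
    [0,0,0,0,0,0,0],
    [0,0,0,0,0,0,-1],
    [0,0,0,0,0,0,-1],
    [0,0,0,0,0,0,-1],
    [0,0,0,0,-3,0,-1],
    [0,0,0,0,-8,0,-1],
    [0,0,0,0,-12,0,-1],
    [0,0,0,-5,-12,-2,-1],
    [0,0,0,-10.5,-12,-4.5,-1],
    [0,0,0,-16,-12,-7,-1],
    [0,0,0,-20.9,-12,-9,-1],
    [0,0,0,-20.9,-12,-9,-1]
  ]
}}

```text
t: 7.7
tcp_pos: [0.4241, 0.0795, 0.198]
tool_rot: [-0.707, 0.003, 0.0, 0.707]
force: [1.4, 0.5, -0.4]
finger_gap: 1.001
```

```bash
python3 look2.py .4296 .079 .045; python3 look.py s3
```

```text
7.7 [0.42409083 0.07952946 0.19798768] [ 1.4  0.5 -0.4] 1.001418839119161 [[1.0, -0.005, 0.003], [-0.003, 0.0, 1.0], [-0.005, -1.0, 0.0]] [-0.07  0.36  1.95 -0.    0.83 -0.07]
[array([-0.0002, -0.0035, -0.0048]), array([ 0.6251, 15.2959, -0.0533])]
7.7 [0.42409083 0.07952946 0.19798768] [ 1.4  0.5 -0.4] 1.001418839119161
```

View pics/s3.png

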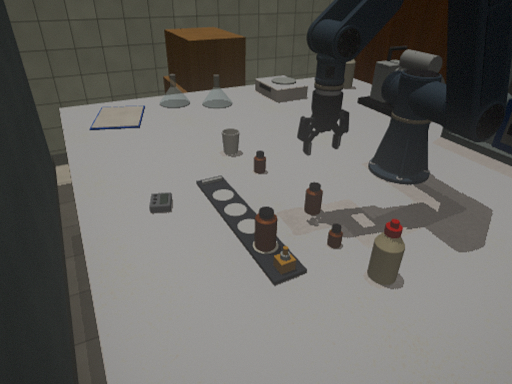

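The largest bottle stands upright on its disc at about (266,232). The gripper is above the large bottle at (314,199).

>>> {"name": "step_arm", "arguments": {
  "moves": [
    [0,0,-0.005,0.5,0,0,-1],
    [0,0,-0.005,0.55,4,0,-1],
    [0,0,-0.005,0.55,9,0,-1],
    [0,0,-0.005,0.55,13,0,-1],
    [0,0,-0.005,0.55,15,0,-1],
    [0,0,-0.005,0.55,15.2,0,-1],
    [0,0,-0.005,0.55,15.2,0,-1],
    [0,0,-0.005,0.55,15.2,0,1],
    [0,0,-0.005,0.55,15.2,0,1],
    [0,0,-0.005,0.55,15.2,0,1],
    [0,0,-0.005,0.55,15.2,0,1],
    [0,0,-0.005,0.55,15.2,0,1]
  ]
}}

```text
t: 9.25
tcp_pos: [0.4331, 0.0797, 0.0476]
tool_rot: [0.707, 0.001, 0.003, -0.707]
force: [-1.1, 0.9, 6.6]
finger_gap: 0.548
```

```bash
python3 look2.py .6388 .0796 .12
```

```text
9.25 [0.43310718 0.07965247 0.04755942] [-1.1  0.9  6.6] 0.5481085404559892 [[1.0, 0.006, 0.003], [-0.003, -0.0, 1.0], [0.006, -1.0, -0.0]] [-0.07  0.68  2.04  0.    0.41 -0.07]
[array([ 0.0001, -0.0031,  0.0058]), array([20.6109, -7.1246,  0.0587])]
```

>>> {"name": "step_arm", "arguments": {
  "moves": [
    [0,0,0,0,-1.5,0,1],
    [0,0,0,0,-4,0,1],
    [0,0,0,1,-6.5,0,1],
    [0,0,0,4,-7.1,0,1],
    [0,0,0,8,-7.1,0,1],
    [0,0,0,12,-7.1,0,1],
    [0,0,0,16,-7.1,0,1],
    [0,0,0,19,-7.1,0,1],
    [0,0,0,20.6,-7.1,0,1],
    [0,0,0,20.6,-7.1,0,1],
    [0,0,0,20.6,-7.1,0,1],
    [0,0,0,20.6,-7.1,0,1]
  ]
}}

```text
t: 10.75
tcp_pos: [0.6374, 0.0791, 0.1196]
tool_rot: [-0.707, -0.0, -0.003, 0.707]
force: [-0.8, 0.4, -1.5]
finger_gap: 0.548
```

```bash
python3 look2.py .6388 .0796 .0596
```

```text
10.75 [0.63738371 0.07913452 0.11963814] [-0.8  0.4 -1.5] 0.5479964228603416 [[1.0, 0.004, 0.003], [-0.003, 0.0, 1.0], [0.004, -1.0, 0.0]] [-0.05  0.71  1.49  0.    0.94 -0.05]
[array([-0.    , -0.0031,  0.0042]), array([0.1164, 6.0044, 0.0467])]
```

>>> {"name": "step_arm", "arguments": {
  "moves": [
    [0,0,0,0.14,2,0.05,1],
    [0,0,0,0.14,4.2,0.05,1],
    [0,0,0,0.14,5.4,0.05,1],
    [0,0,0,0.14,5.8,0.05,1],
    [0,0,0,0.14,5.95,0.05,1],
    [0,0,0,0.14,6.0,0.05,1],
    [0,0,0,0.14,6.0,0.05,1]
  ]
}}

```text
t: 11.62
tcp_pos: [0.6395, 0.0796, 0.0603]
tool_rot: [0.707, 0.001, 0.003, -0.707]
force: [0.7, -0.1, -1.3]
finger_gap: 0.546
```

```bash
python3 look2.py .6388 .0796 .0596
```

```text
11.625 [0.6394663  0.07962782 0.06029908] [ 0.7 -0.1 -1.3] 0.5464277095618139 [[1.0, 0.005, 0.003], [-0.003, -0.0, 1.0], [0.005, -1.0, -0.0]] [-0.05  0.8   1.51  0.    0.83 -0.05]
[array([ 0.    , -0.0031,  0.0055]), array([-0.067 ,  0.0695, -0.003 ])]
```

>>> {"name": "step_arm", "arguments": {
  "moves": [
    [0,0,0,-0.03,0.08,0,1],
    [0,0,0,-0.03,0.12,0,1],
    [0,0,0,-0.03,0.16,0,1],
    [0,0,0,-0.03,0.16,0,1]
  ]
}}

```text
t: 12.12
tcp_pos: [0.6394, 0.0796, 0.0596]
tool_rot: [0.707, 0.001, 0.003, -0.707]
force: [-0.9, -0.3, 6.3]
finger_gap: 0.551
```

>>> {"name": "step_arm", "arguments": {
  "moves": [
    [0,0,0,0,0,0,0],
    [0,0,0,0,0,0,-1],
    [0,0,0,0,0,0,-1],
    [0,0,0,0,0,0,-1],
    [0,0,0,0,-4,0,-1],
    [0,0,0,0,-10,0,-1],
    [0,0,0,-1,-13,-2,-1],
    [0,0,0,-5,-13,-7,-1],
    [0,0,0,-9,-13,-13,-1],
    [0,0,0,-13,-13,-19,-1],
    [0,0,0,-16,-13,-25,-1],
    [0,0,0,-18.7,-13,-28.9,-1]
  ]
}}

```text
t: 13.62
tcp_pos: [0.4555, -0.2022, 0.1889]
tool_rot: [0.708, 0.002, 0.004, -0.707]
force: [0.8, -1.2, -0.8]
finger_gap: 1.002
```

>>> {"name": "step_arm", "arguments": {
  "moves": [
    [0,0,0,0,0,0,-1]
  ]
}}

```text
t: 13.75
tcp_pos: [0.4538, -0.2058, 0.189]
tool_rot: [0.708, -0.001, 0.006, -0.706]
force: [0.2, 0.6, -0.3]
finger_gap: 1.0
```

```bash
python3 look2.py .4522 -.2098 .033; python3 look.py s4
```

```text
13.75 [ 0.45383265 -0.20584622  0.18899872] [ 0.2  0.6 -0.3] 0.9995180259833231 [[1.0, 0.008, 0.01], [-0.01, -0.002, 1.0], [0.008, -1.0, -0.002]] [-0.65  0.45  1.81  0.    0.87 -0.64]
[array([ 0.002 , -0.0096,  0.0076]), array([-0.2778, 15.599 , -0.3657])]
13.75 [ 0.45383265 -0.20584622  0.18899872] [ 0.2  0.6 -0.3] 0.9995180259833231
```

View pics/s4.png

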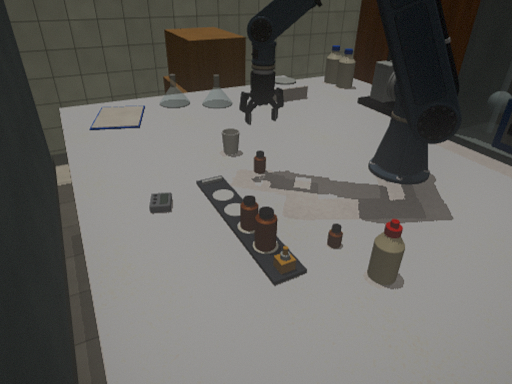

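Two bottles stand on the rail, at about (266,232) and (250,217). The gripper is near the medium bottle at (260,162). I level the tool, descend and grip.

>>> {"name": "step_arm", "arguments": {
  "moves": [
    [0,-0.01,0.007,-0.25,0,-0.35,-1],
    [0,-0.01,0.007,-0.25,0,-0.35,-1],
    [0,-0.01,0.007,-0.25,4,-0.35,-1],
    [0,-0.01,0.007,-0.25,9,-0.35,-1],
    [0,-0.01,0.007,-0.25,13,-0.35,-1],
    [0,-0.01,0.007,-0.25,15.2,-0.35,-1],
    [0,-0.01,0.007,-0.25,15.5,-0.35,-1],
    [0,-0.01,0.007,-0.25,15.5,-0.35,-1],
    [0,-0.01,0.007,-0.25,15.5,-0.35,-1]
  ]
}}

```text
t: 14.92
tcp_pos: [0.4542, -0.2081, 0.0351]
tool_rot: [0.708, 0.002, -0.0, -0.706]
force: [0.7, -0.5, -0.3]
finger_gap: 0.999
```

```bash
python3 look2.py .4522 -.2098 .033
```

```text
14.925 [ 0.45420349 -0.20809611  0.03507728] [ 0.7 -0.5 -0.3] 0.9989833015879779 [[1.0, 0.003, -0.003], [0.003, -0.003, 1.0], [0.003, -1.0, -0.003]] [-0.65  0.74  1.9  -0.    0.51 -0.66]
[array([0.0028, 0.0032, 0.0028]), array([-0.2015,  0.2077, -0.1692])]
```

>>> {"name": "step_arm", "arguments": {
  "moves": [
    [0,0,0,-0.2,0.1,-0.17,-1],
    [0,0,0,-0.2,0.1,-0.17,-1],
    [0,0,0,-0.2,0.1,-0.17,1],
    [0,0,0,-0.2,0.1,-0.17,1],
    [0,0,0,-0.2,0.1,-0.17,1],
    [0,0,0,-0.2,0.1,-0.17,1],
    [0,0,0,-0.2,0.1,-0.17,1]
  ]
}}

```text
t: 15.8
tcp_pos: [0.4523, -0.2099, 0.0344]
tool_rot: [0.708, 0.002, -0.0, -0.706]
force: [-0.4, -0.6, 5.3]
finger_gap: 0.475
```

```bash
python3 look2.py .6393 -.0104 .1
```

```text
15.8 [ 0.45232261 -0.20990667  0.03438592] [-0.4 -0.6  5.3] 0.4753935037457599 [[1.0, 0.003, -0.003], [0.003, -0.003, 1.0], [0.003, -1.0, -0.003]] [-0.66  0.74  1.9  -0.    0.5  -0.66]
[array([0.0031, 0.0032, 0.0031]), array([18.7823, -6.5655, 19.8697])]
```

>>> {"name": "step_arm", "arguments": {
  "moves": [
    [0,0,0,0,-1.5,0,1],
    [0,0,0,0,-4,0,1],
    [0,0,0,1,-6,1,1],
    [0,0,0,3.5,-6.5,4,1],
    [0,0,0,6.5,-6.5,7,1],
    [0,0,0,9.5,-6.5,10,1],
    [0,0,0,12.5,-6.5,13,1],
    [0,0,0,15.5,-6.5,16.3,1],
    [0,0,0,18,-6.5,19,1],
    [0,0,0,18.8,-6.5,19.9,1],
    [0,0,0,18.8,-6.5,19.9,1],
    [0,0,0,18.8,-6.5,19.9,1]
  ]
}}

```text
t: 17.3
tcp_pos: [0.6382, -0.011, 0.0992]
tool_rot: [0.708, 0.001, -0.0, -0.706]
force: [-0.8, -0.6, -1.6]
finger_gap: 0.484
```

```bash
python3 look2.py .6393 -.0104 .0464
```

```text
17.3 [ 0.63822639 -0.01099468  0.09919312] [-0.8 -0.6 -1.6] 0.48373510756802374 [[1.0, 0.001, -0.002], [0.002, -0.003, 1.0], [0.001, -1.0, -0.003]] [-0.19  0.73  1.51 -0.    0.89 -0.19]
[array([0.0032, 0.0023, 0.0012]), array([0.101 , 5.2792, 0.076 ])]
```

>>> {"name": "step_arm", "arguments": {
  "moves": [
    [0,0,0,0.08,2,0.07,1],
    [0,0,0,0.08,3.8,0.07,1],
    [0,0,0,0.08,4.7,0.07,1],
    [0,0,0,0.08,5.1,0.07,1],
    [0,0,0,0.08,5.25,0.07,1],
    [0,0,0,0.08,5.3,0.07,1],
    [0,0,0,0.08,5.35,0.07,1],
    [0,0,0,0.08,5.35,0.07,1]
  ]
}}

```text
t: 18.3
tcp_pos: [0.6396, -0.0105, 0.0464]
tool_rot: [0.708, 0.002, 0.0, -0.706]
force: [0.1, 0.3, 1.4]
finger_gap: 0.48
```

```bash
python3 look2.py .6393 -.0104 .0464
```

```text
18.3 [ 0.63959746 -0.01047184  0.04643892] [0.1 0.3 1.4] 0.47996581317744397 [[1.0, 0.003, -0.002], [0.002, -0.003, 1.0], [0.003, -1.0, -0.003]] [-0.19  0.81  1.53 -0.    0.8  -0.19]
[array([0.0034, 0.0023, 0.0026]), array([-0.0297,  0.0038,  0.0073])]
```

>>> {"name": "step_arm", "arguments": {
  "moves": [
    [0,0,0,0,0.03,0,0],
    [0,0,0,0,0.03,0,-1],
    [0,0,0,0,0,0,-1],
    [0,0,0,0,0,0,-1],
    [0,0,0,0,-4,0,-1],
    [0,0,0,0,-10,0,-1],
    [0,0,0,0,-14.5,0,-1],
    [0,0,0,-3,-14.5,4,-1],
    [0,0,0,-6,-14.5,8.5,-1],
    [0,0,0,-9,-14.5,13,-1],
    [0,0,0,-12,-14.5,17.5,-1],
    [0,0,0,-15,-14.5,21.5,-1]
  ]
}}

```text
t: 19.8
tcp_pos: [0.4876, 0.206, 0.1904]
tool_rot: [0.708, 0.002, 0.0, -0.706]
force: [0.7, -0.4, -0.0]
finger_gap: 1.0
```

```bash
python3 look2.py .4681 .2322 .19; python3 look.py s5
```

```text
19.8 [0.48764192 0.20604847 0.19044791] [ 0.7 -0.4 -0. ] 0.9995838299455441 [[1.0, 0.003, -0.002], [0.002, -0.003, 1.0], [0.003, -1.0, -0.003]] [ 0.19  0.48  1.73 -0.    0.92  0.19]
[array([0.0031, 0.0024, 0.0031]), array([-1.948 ,  0.0306,  2.62  ])]
19.8 [0.48764192 0.20604847 0.19044791] [ 0.7 -0.4 -0. ] 0.9995838299455441
```

View pics/s5.png

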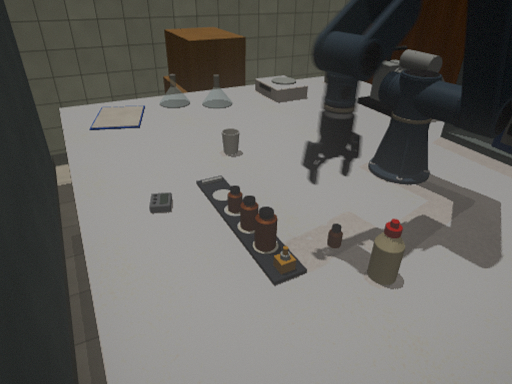

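Three bottles stand in order on the rail, and the gripper is close to the small bottle at (335,236). The wash bottle at (386,258) is well clear.

>>> {"name": "step_arm", "arguments": {
  "moves": [
    [0,0,0.003,-1.9,0,2.6,-1],
    [0,0,0.003,-1.9,0,2.6,-1],
    [0,0,0.003,-1.9,4,2.6,-1],
    [0,0,0.003,-1.9,9,2.6,-1],
    [0,0,0.003,-1.9,13,2.6,-1],
    [0,0,0.003,-1.9,15.5,2.6,-1],
    [0,0,0.003,-1.9,16.2,2.6,-1],
    [0,0,0.003,-1.9,16.2,2.6,-1],
    [0,0,0.003,-1.9,16.2,2.6,-1]
  ]
}}

```text
t: 20.98
tcp_pos: [0.4634, 0.2355, 0.0292]
tool_rot: [0.707, 0.0, -0.003, -0.707]
force: [-0.0, -0.2, -0.0]
finger_gap: 1.0
```

```bash
python3 look2.py .4681 .2322 .026
```

```text
20.975 [0.46341604 0.23546237 0.02915773] [-0.  -0.2 -0. ] 0.9997209170333995 [[1.0, -0.004, -0.005], [0.005, -0.001, 1.0], [-0.004, -1.0, -0.001]] [0.25 0.76 1.84 0.   0.55 0.25]
[array([ 0.0006,  0.0051, -0.0043]), array([ 0.4681,  0.3139, -0.3284])]
```

>>> {"name": "step_arm", "arguments": {
  "moves": [
    [0,0,0,0.4,0.15,-0.3,-1],
    [0,0,0,0.4,0.15,-0.3,-1],
    [0,0,0,0.4,0.15,-0.3,-1],
    [0,0,0,0.4,0.15,-0.3,1],
    [0,0,0,0.4,0.15,-0.3,1],
    [0,0,0,0.4,0.15,-0.3,1],
    [0,0,0,0.4,0.15,-0.3,1],
    [0,0,0,0.4,0.15,-0.3,1],
    [0,0,0,0.4,0.15,-0.3,1]
  ]
}}

```text
t: 22.1
tcp_pos: [0.4675, 0.2326, 0.0279]
tool_rot: [0.707, 0.0, -0.003, -0.707]
force: [-1.1, -1.0, 5.0]
finger_gap: 0.405
```

```bash
python3 look2.py .640 -.1004 .18
```

```text
22.1 [0.46750454 0.23255164 0.02791645] [-1.1 -1.   5. ] 0.40467808091167456 [[1.0, -0.004, -0.005], [0.005, -0.0, 1.0], [-0.004, -1.0, -0.0]] [0.25 0.76 1.83 0.   0.55 0.24]
[array([ 0.0004,  0.0052, -0.004 ]), array([ 17.0167, -15.2616, -33.3905])]
```

>>> {"name": "step_arm", "arguments": {
  "moves": [
    [0,0,0,0,-1.5,0,1],
    [0,0,0,0,-5,0,1],
    [0,0,0,0,-10,0,1],
    [0,0,0,0,-14,-1,1],
    [0,0,0,1.5,-15.2,-4,1],
    [0,0,0,3.5,-15.2,-8,1],
    [0,0,0,6,-15.2,-12.5,1],
    [0,0,0,8.5,-15.2,-17,1],
    [0,0,0,11,-15.2,-21.5,1],
    [0,0,0,13.5,-15.2,-26,1],
    [0,0,0,15.5,-15.2,-30,1],
    [0,0,0,17,-15.2,-33.3,1]
  ]
}}

```text
t: 23.6
tcp_pos: [0.6402, -0.1013, 0.1797]
tool_rot: [0.707, 0.0, -0.003, -0.707]
force: [0.1, -0.8, 0.2]
finger_gap: 0.405
```

>>> {"name": "step_arm", "arguments": {
  "moves": [
    [0,0,0,0,0,0,1]
  ]
}}

```text
t: 23.72
tcp_pos: [0.641, -0.1042, 0.1799]
tool_rot: [0.708, -0.001, -0.001, -0.707]
force: [-1.1, -0.0, -0.1]
finger_gap: 0.406
```

```bash
python3 look2.py .640 -.1004 .04; python3 look.py s6
```

```text
23.725 [ 0.64102443 -0.10415044  0.17994254] [-1.1 -0.  -0.1] 0.4058810980812847 [[1.0, -0.003, -0.001], [0.001, -0.001, 1.0], [-0.003, -1.0, -0.001]] [-0.33  0.64  1.43 -0.    1.07 -0.33]
[array([ 0.0013,  0.0008, -0.0027]), array([-0.0648, 13.994 ,  0.3938])]
23.725 [ 0.64102443 -0.10415044  0.17994254] [-1.1 -0.  -0.1] 0.4058810980812847
```

View pics/s6.png

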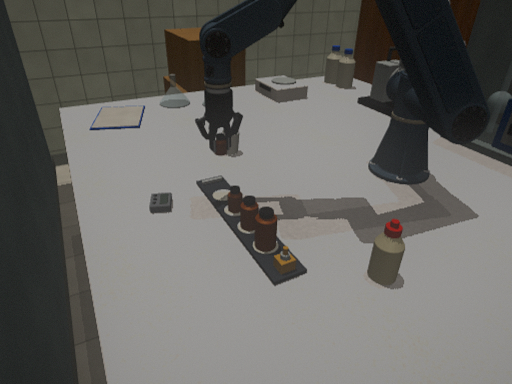

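The small bottle is held upright at about (220,147), above the far-end disc at (223,195). I lower it.

>>> {"name": "step_arm", "arguments": {
  "moves": [
    [0,0,0,-0.05,3,0.3,1],
    [0,0,0,-0.05,7,0.35,1],
    [0,0,0,-0.05,11,0.35,1],
    [0,0,0,-0.05,12.8,0.35,1],
    [0,0,0,-0.05,13.3,0.35,1],
    [0,0,0,-0.05,13.6,0.35,1],
    [0,0,0,-0.05,13.7,0.35,1],
    [0,0,0,-0.05,13.7,0.35,1]
  ]
}}

```text
t: 24.78
tcp_pos: [0.6396, -0.0993, 0.0438]
tool_rot: [0.707, -0.0, -0.002, -0.707]
force: [0.0, -0.7, -0.5]
finger_gap: 0.4
```

```bash
python3 look2.py .640 -.1004 .04
```

```text
24.775 [ 0.63955207 -0.09931655  0.04376055] [ 0.  -0.7 -0.5] 0.3997960737838417 [[1.0, -0.003, -0.002], [0.002, -0.001, 1.0], [-0.003, -1.0, -0.001]] [-0.33  0.82  1.5  -0.    0.82 -0.33]
[array([ 0.0007,  0.0018, -0.0026]), array([ 0.0456,  0.376 , -0.1081])]
```

>>> {"name": "step_arm", "arguments": {
  "moves": [
    [0,0,0,0.04,0.2,-0.1,1],
    [0,0,0,0.04,0.3,-0.1,1],
    [0,0,0,0.04,0.36,-0.1,1],
    [0,0,0,0.04,0.4,-0.1,1],
    [0,0,0,0.04,0.42,-0.1,1]
  ]
}}

```text
t: 25.4
tcp_pos: [0.6399, -0.1004, 0.04]
tool_rot: [0.707, -0.0, -0.002, -0.707]
force: [-0.5, -0.1, 3.9]
finger_gap: 0.408
```

Contact. I release and rise, then pull the arm out of the top view.

>>> {"name": "step_arm", "arguments": {
  "moves": [
    [0,0,0,0,0,0,0],
    [0,0,0,0,0,0,-1],
    [0,0,0,0,0,0,-1],
    [0,0,0,0,0,0,-1],
    [0,0,0,0,-4,0,-1],
    [0,0,0,0,-10,0,-1],
    [0,0,0,0,-16,0,-1],
    [0,0,0,-3,-18,-5,-1],
    [0,0,0,-6,-18,-10,-1],
    [0,0,0,-9,-18,-15,-1],
    [0,0,0,-12,-18,-20,-1],
    [0,0,0,-15,-18,-25,-1]
  ]
}}

```text
t: 26.9
tcp_pos: [0.4898, -0.3519, 0.2208]
tool_rot: [0.707, -0.0, -0.002, -0.707]
force: [0.4, 0.3, -0.1]
finger_gap: 1.001
```

>>> {"name": "step_arm", "arguments": {
  "moves": [
    [0,0,0,-3,0,-5,-1],
    [0,0,0,-6,0,-10,-1],
    [0,0,0,-9,0,-14,-1],
    [0,0,0,-10,0,-16,-1],
    [0,0,0,-10,0,-16,-1]
  ]
}}

```text
t: 27.52
tcp_pos: [0.3896, -0.513, 0.2209]
tool_rot: [0.707, -0.001, -0.001, -0.707]
force: [-0.5, 0.9, -0.1]
finger_gap: 1.001
```

Run:
```python
from station import *
from h import *
from scipy.optimize import least_squares
print(sense()["tcp_pos"],sense()["t"])
d=snapshot("top");d2=snapshot("scene")
cv2.imwrite("pics/end_top.png",d["frame"][:,:,::-1]);cv2.imwrite("pics/end_scene.png",d2["frame"][:,:,::-1])
P=cloud(d).reshape(-1,3);P2=cloud(d2).reshape(-1,3)
for nm,x,y,H,r in[("largest",.638,.1696,.106,.027),("large",.639,.0796,.089,.024),("medium",.6393,-.0104,.073,.021),("small",.640,-.1004,.058,.018)]:
    n=np.hypot(P[:,0]-x,P[:,1]-y)<.04; t=P[n&(P[:,2]>H+.012-.01)]
    q=P2[(np.hypot(P2[:,0]-x,P2[:,1]-y)<.04)&(P2[:,2]>.02)&(P2[:,2]<H+.012-.024)]
    s=least_squares(lambda c:np.hypot(q[:,0]-c[0],q[:,1]-c[1])-r,[x,y],loss="soft_l1",f_scale=.002)
    print(nm,"top z",np.median(t[:,2]).round(4),"mm off, top cam:",((t[:,:2].mean(0)-[x,y])*1000).round(1),"scene:",((s.x-[x,y])*1000).round(1))
```

```text
[ 0.38959206 -0.51301444  0.22094879] 27.525
largest top z 0.1176 mm off, top cam: [-0.3 -0.7] scene: [ 0.3 -0.5]
large top z 0.1012 mm off, top cam: [-1.2 -0.3] scene: [-0.8 -0.8]
medium top z 0.085 mm off, top cam: [-1.2 -0.2] scene: [-0.8 -1.4]
small top z 0.07 mm off, top cam: [-1.7  1. ] scene: [-1.5 -0.3]
```

View pics/end_top.png

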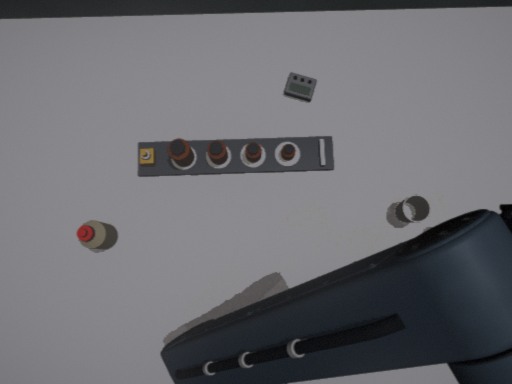

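View pics/end_scene.png

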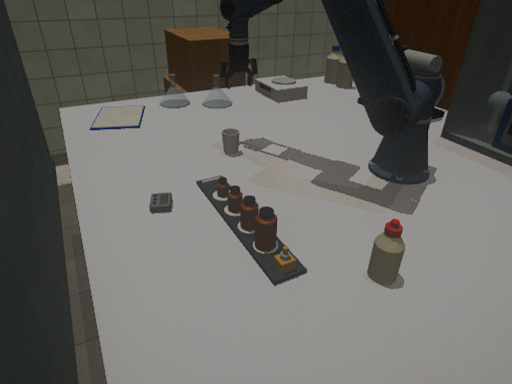

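All four bottles stand upright in order along the rail, from the largest at about (266,232) beside the inlet to the small one at (223,188). Each is within about 2 mm of its disc centre, and the wash bottle hasn't moved.

```bash
python3 -c "
from station import *
print(sign_off())"
```

```text
the job is handed in; nothing more can be done
None
```

The four bottles are standing upright on the sampling rail in order of height: largest on the disc next to the brass inlet, then large, medium and small. I handed the job in at about 27.6 s on the robot's clock.

- **Position:** in my last measurements with both cameras, each bottle was within about 2 mm of its disc centre. That is about the calibration accuracy of 2 mm. The small bottle was furthest off, at about −1.7 mm across the row.
- **Upright:** the cap heights were 118, 101, 85 and 70 mm above the bench. These match each bottle's height plus the 12 mm rail, so all of them are standing.
- **Other checks:** the wash bottle is where it started, judged by eye in the pictures. The gripper is clear and touching nothing. Tool force read about 7 N at most at the ends of my move calls. No check failed; the two cameras disagreed by at most about 1.3 mm.

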